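Hold a bearing block against the sprung fence for bolting

ROBOT

A 6-joint arm with a two-finger parallel gripper is mounted at the origin on the work surface. World frame = base frame: x ahead of the robot, y to its left, z up, the work surface at z = 0. Lengths are in m, angles in rad, forces in N, time in s.
With the tool pointing down it reaches from about 0.35 to 0.775 m from the base axis. Payload 7.3 kg.
Tool frame: the origin (TCP) lies midway between the tips of the shut fingers; the grasp point (between the pads) lies 19 mm behind it; z points along the fingers, y is the line along which they close (so a half turn about z gives the same grasp; the last joint's range is limited). The gripper opens to 92 mm and grips with 3 to 60 N. Pads are 19 mm wide; open, the fingers measure 130 mm over their backs; the gripper's body (75 mm by 190 mm) begins 47 mm behind the grasp point.
Start: joints at [1.135, 0.342, 1.524, -0, 1.275, -0.146], TCP at [0.15, 0.503, 0.187] pointing down, gripper open.
Joint ranges: [-2.53, 2.53], [-0.77, 2.02], [0.04, 2.7], [-1, 4.14], [0.28, 2.66], [-3.11, 3.11]. Speed limits (rad/s): [2.57, 2.57, 3.14, 3.14, 3.14, 3.14].

INTERFACE

Orientations are given as [roll, pitch, yaw] about the fixed x, y, z axes, in that order (R = Rz(yaw) Ry(pitch) Rx(roll)).
In Python, from cell import monitor, vision, workorder gives the robot as it stands.
- The arm moves only by the tool move_arm, never from a script. Its argument "rows" is a list of rows, each a list of 5 numbers: the shift along the world's x, y, z in mm, then the turn about the world's z in rad, then the closure, from -1 (fully open) to 1 (shut). A call has 1 to 12 rows; each row shifts and turns the commanded pose from where the row before left it; what a row does not reach is not made up. A row lasts 1/10 s, in which the tool goes at most 50 mm and 8.59 degrees, less where a joint would pass 70% of its speed; a pose out of reach is approached as far as the arm can. A call is refused whole if a number of a shift passes 50 or a number of a turn 0.15, either way. A call with a gripper value outside its range is refused whole. The fingers move at their own pace and stop on an object; "newtons" is the grip in N (left out, the last holds). Time passes only in rows, so rows that do not move let the fingers close. It gives the time, the measured TCP pose, the force, the opening and the grip force at its end, in the units of the state.
- monitor.observe(): the state, without advancing time (a new reading comes with each control period).
- vision.read_camera(name): name is "scene" or "side" or "wrist"; returns the picture (420x560x3 uint8, red, green, blue); there is no depth.
- vision.get_calibration(name): a dict with "K" (3x3 intrinsics, pixels), "k1" (the pictures are not rectified: a ray, as slopes to the right and down, at radius r is drawn at 1 + k1 r^2 times it, then the intrinsics apply), "T" (4x4, takes a point from camera to world coordinates); the wrist camera has in their place "mount" (4x4, takes a point from camera to tool coordinates, whose origin is the TCP and whose axes are the flange's). Camera axes: x right, y up, looking along -z (the intrinsics and any distortion apply to the point x, -y, -z); pixel columns grow to the right and rows downward; lengths in m; the calibration is good to about 2 mm. A picture is of the moment at which its call begins: read the wrist's pose just before it. get_calibration takes no time and is no camera call.
- workorder.hand_in(): hands the job in; it is judged then, once.
The state is a dict: "time": time; "qpos": joint angles; "qvel": joint speeds; "joint_efforts": joint torques, N m; "tool_pos": TCP position; "tool_rot": TCP orientation; "contact_force": force on the tool from outside, world axes, zero at the start; "torque": the same for the moment, N m; "opening": finger opening in m; "grip_force": force on a finger pad.
Only numpy, scipy, OpenCV 4.12 (cv2) and the standard library are available. Lean on these libraries where they do the work, as an engineer would, in place of code of your own. Each camera call takes 0.05 s, during which the arm holds its last target. There are 200 camera calls.

TASK

Pick up the larger of the two cast bearing blocks and stand it flat on the jig's base plate, boss towards the robot and its plain back square against the sprung fence, with its two slots centred over the plate's two bolt holes. Push the fence in about half way (6 or 7 mm, roughly 10 N), keep that push steady for at least three seconds so that I can put the bolts in, and finish while still gripping and pressing the block: do not let go. Leave the smaller block, the tools, containers and bolts where they are.

Things in the scene. Friction and masses are not known exactly. Their poses are not given: they have to be found in the camera images.
- block: larger bearing block, grey cast iron, 0.4-0.65 kg: foot 44 (x) x 142 (y) x 14 high, with two through slots (15 in x, 21 in y) at y = -52 and +52; housing in the middle. Plain flat back face at x = +22, steel boss on the -x side. Origin: centre of the underside, z up. Starts upright on the bench, boss towards the robot (yaw within 0.6 rad), in one of two places (the smaller one in the other)
- block_grip (a point): point inside the larger block's housing, 40 above the origin, where to grip: housing 44 deep (x), 46 wide (y) with flat upright sides from 14 to 45 above the underside, then a round top (axis x, radius 23) up to 68. Grip from above across the flat sides, fingers closing along the block's y, fingertips above the foot
- block_boss (a point): centre of the boss's end face on the larger block: 30 in front (-x) of the block's origin and 45 above its underside; the boss is 29 across and stands 8 out of the housing
- small_block: smaller bearing block, same make and colour, leave alone: foot 36 x 106 x 12, housing 34 wide, 53 high overall. Origin: centre of the underside
- jig: assembly jig, fixed to the bench: aluminium base plate 135 (x, -60 to +75) x 210 (y) x 10 thick, two dark bolt holes of 10 at x = 0, y = -52 and +52, and a steel back block 170 long at x = +48 to +72, 44 high. Origin: midway between the holes, on the plate's underside at bench level. x points to the fence, away from the robot (yaw within 0.35 rad of the world's x), y along the fence, z up
- fence: sprung fence: steel bar 12 (x) x 170 (y), top 45 above the bench, sliding only along the jig's +x. Origin: foot of the middle of its front face (robot side), at plate-top height; at rest 15.5 from the jig's origin along x. Springs push back 1.5 N per mm from 0 N at rest; hard stop at 14 mm. With the larger block's slots centred over the holes it stands at x = 22: travel 6.5 mm, 9.75 N
- jar: closed glass jar, 66 across, 75 high, on the bench, leave alone. Origin: centre of its underside
- tin: closed steel tin, 60 across, 60 high, on the bench, leave alone. Origin: centre of its underside
- hammer: hammer lying on the bench, leave alone
- screwdriver: screwdriver lying on the bench, leave alone
- wrench: wrench lying on the bench, leave alone
- bolt0: hex bolt standing on its head, head 17 across, 39 high, leave alone. Origin: centre of its underside
- bolt1: the second such bolt, leave alone
There are look-alikes about, which are no part of the job. Leave any purple or turquoise look-alike of the block alone.

How it is judged:
By the outcome, as a careful person would: the job done as asked, in the order asked, and still so for the second after the job is handed in, while the arm keeps its last pose, push and grip.
It also fails if it takes over 51 s, if anything falls off the work surface, if the arm or the gripper's body presses on something with over 40 N, if the wrist force passes 120 N, or if a joint passes its speed limit or range.

## Working session

There is one attempt and no reset: what is moved stays moved. The work goes in short steps, Python scripts to look and compute and a tool call to move; the robot and the scene stay as the last step left them, time stands still between calls to the robot, and variables do not carry over. Pictures are saved under pics/ and viewed, at most 10 in all, crops included, and the job is handed in when it is done.

Besides the shell and the picture viewer there is one more tool, called after ">>>" as name([rows], argument=value, ...), one row to a line, values as JSON. move_arm: Moves the arm, as the interface text tells. Its arguments: {"type":"object","properties":{"rows":{"type":"array","items":{"type":"array","items":{"type":"number"}}},"newtons":{"type":"number"}},"required":["rows"]}

```bash
mkdir -p pics; ls
cat > h.py <<'E'
import numpy as np, cv2
from cell import monitor, vision, workorder
from scipy.spatial.transform import Rotation as R
def cam(n,st=None):
    c=vision.get_calibration(n); K=np.array(c["K"]); k1=c["k1"]
    if "T" in c: T=np.array(c["T"])
    else:
        st=st or monitor.observe(); M=np.eye(4); M[:3,:3]=R.from_euler('xyz',st["tool_rot"]).as_matrix(); M[:3,3]=st["tool_pos"]; T=M@np.array(c["mount"])
    return K,k1,T
def ray(px,C):
    K,k1,T=C; d=np.array([k1,0,0,0.]); p=cv2.undistortPoints(np.array(px,float).reshape(-1,1,2),K,d,None,None).reshape(-1,2)
    v=np.c_[p[:,0],-p[:,1],-np.ones(len(p))]@T[:3,:3].T
    return T[:3,3],v
def onz(px,z,C):
    o,v=ray(px,C); return o+v*((z-o[2])/v[:,2])[:,None]
def proj(P,C):
    K,k1,T=C; q=(np.atleast_2d(P)-T[:3,3])@T[:3,:3]; s=np.c_[q[:,0],-q[:,1]]/-q[:,2:]
    s=s*(1+k1*(s**2).sum(1))[:,None]; return s@K[:2,:2].T+K[:2,2]
def shot(n,f):
    st=monitor.observe(); im=vision.read_camera(n); cv2.imwrite(f"pics/{f}.png",im[:,:,::-1]); return im,cam(n,st)
E
python3 - <<'E'
from h import *
for n in("scene","side","wrist"):
    im,C=shot(n,n+"0"); print(n,C[0][0,0],C[1],C[2].round(3).tolist())
print(monitor.observe())
E
```

```text
pics
scene 424.09435669622513 -0.07339577547361456 [[0.853, -0.43, 0.294, 0.823], [0.521, 0.695, -0.496, -0.467], [0.009, 0.576, 0.817, 0.854], [0.0, 0.0, 0.0, 1.0]]
side 452.1681167255407 0.052352453718564416 [[0.888, 0.248, -0.387, 0.076], [-0.46, 0.51, -0.727, -0.824], [0.017, 0.824, 0.567, 0.735], [0.0, 0.0, 0.0, 1.0]]
wrist 342.8755894989956 0.011284985206949297 [[0.285, -0.918, -0.277, 0.075], [0.959, 0.272, 0.084, 0.525], [-0.001, -0.289, 0.957, 0.384], [0.0, 0.0, 0.0, 1.0]]
{'time': 0.15, 'qpos': array([ 1.13498698e+00,  3.42583233e-01,  1.52475794e+00, -7.84888012e-06,
        1.27538980e+00, -1.46003121e-01]), 'qvel': array([-0.00066483, -0.00184732, -0.00207842,  0.00026254, -0.0011825 ,
        0.0012245 ]), 'joint_efforts': array([ 1.54545804e-03, -4.31456208e+01, -2.44356412e+01,  7.18028331e-02,
        5.37447911e-02, -9.59372323e-05]), 'tool_pos': array([0.14987011, 0.50281123, 0.1869078 ]), 'tool_rot': array([-3.14046535e+00, -1.58182857e-04,  2.85178862e+00]), 'contact_force': array([-0.24959279,  0.45609407, -0.1577061 ]), 'torque': array([0.01416535, 0.06603976, 0.03155201]), 'grip_force': 0.0, 'opening': 0.0916401666036142}
```

```bash
python3 -c "
import cv2,numpy as np
a=cv2.imread('pics/scene0.png');cv2.imwrite('pics/sc.png',cv2.resize(a,(800,600)))
a=cv2.imread('pics/side0.png');cv2.imwrite('pics/sd.png',cv2.resize(a,(800,600)))"
```

```text
(no output)
```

View pics/sc.png

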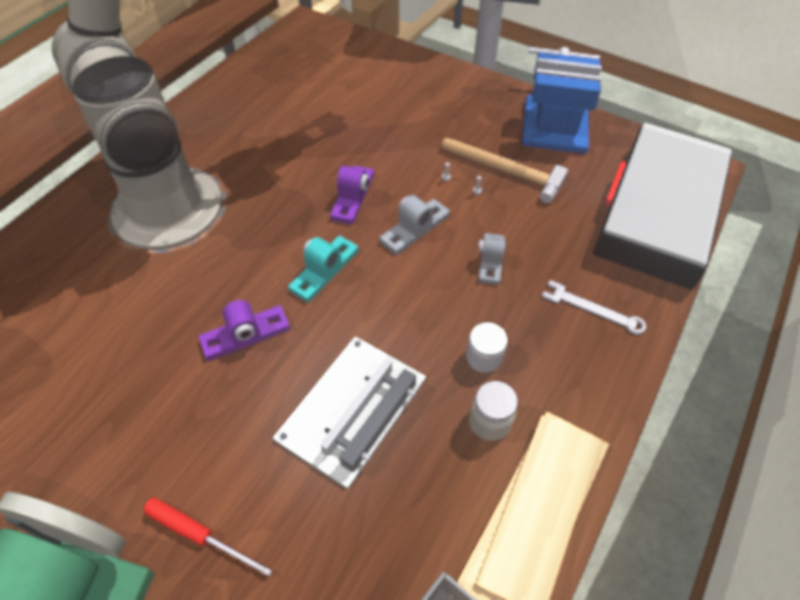

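View pics/sd.png

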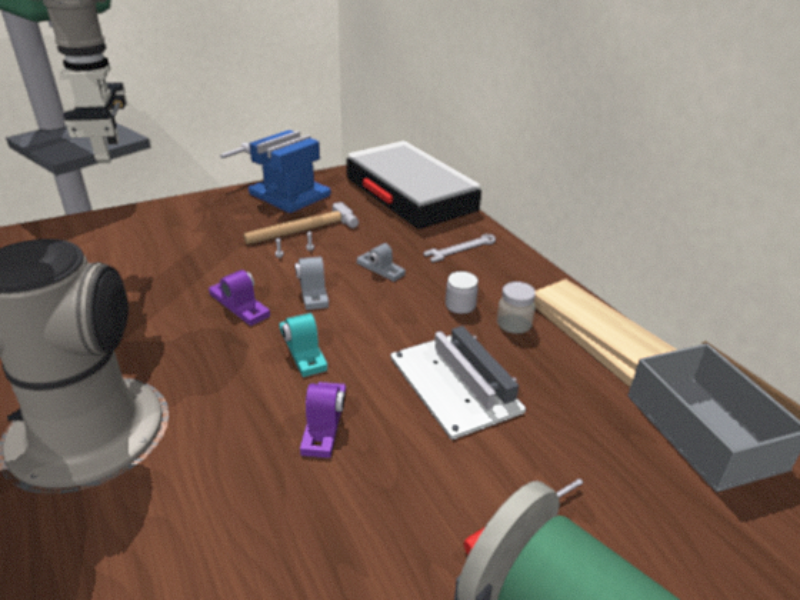

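The scene view has five candidates: grey (413,222), grey (491,258), turquoise (323,265), purple (350,192) and purple (244,328). Only the greys qualify. The one at (413,222) looks larger, and I'll check that in a crop. The jig is at about (350,410), with its fence towards +x.

Run:
```python
import cv2,numpy as np
a=cv2.imread('pics/scene0.png')
s=0.7
A=a[125:210,250:370]; B=a[230:345,185:305]
A=cv2.resize(A,(400,int(85*400/120)),interpolation=3);B=cv2.resize(B,(400,int(115*400/120)),interpolation=3)
o=np.zeros((390,800,3),np.uint8);o[:A.shape[0],:400]=A;o[:B.shape[0],400:]=B
cv2.imwrite('pics/c1.png',o)
```

```text
(no output)
```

View pics/c1.png

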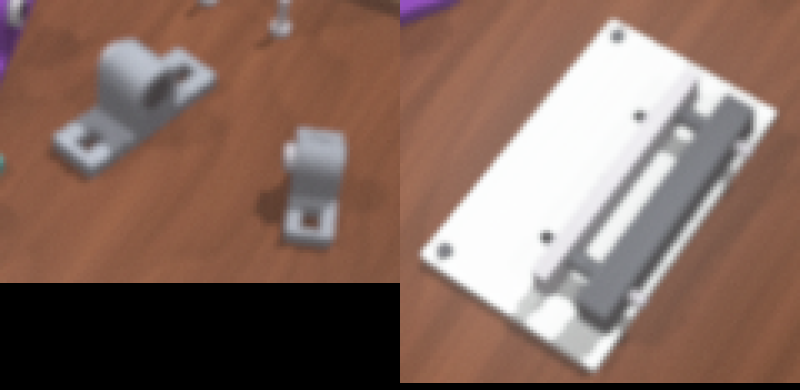

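Left crop: the larger grey block, with slots at about (88,142) and (180,75) in the crop, and the smaller grey at (310,190). Right crop: jig holes at (639,116) and (546,237).

Run:
```python
from h import *
C=cam("scene"); s=120/400
A=lambda p:[[250+(x+.5)*s-.5,125+(y+.5)*s-.5] for x,y in p]
B=lambda p:[[185+(x-399.5)*s-.5,230+(y+.5)*s-.5] for x,y in p]
P=onz(A([(88,142),(180,75),(52,140),(85,168),(215,75)]),.014,C);print("block",P[:,:2].round(4).tolist(), np.linalg.norm(P[0]-P[1]),np.linalg.norm(P[3]-P[4]))
H=onz(B([(639,116),(546,237)]),.010,C);d=H[0]-H[1];print("holes",H[:,:2].round(4).tolist(),np.linalg.norm(d),"yaw",np.arctan2(-d[0],d[1]),"mid",H.mean(0))
d=P[4]-P[3];print("block yaw",np.arctan2(-d[0],d[1]), "mid",P[[2,4]].mean(0),P[:2].mean(0))
q=onz(A([(300,240),(285,205)]),.012,C);print("small",q)
```

```text
block [[0.432, 0.1523], [0.4575, 0.2533], [0.4069, 0.1391], [0.4441, 0.1285], [0.4817, 0.2685]] 0.10414658065175211 0.1449119269249131
holes [[0.5447, -0.1117], [0.5422, -0.2156]] 0.10392891295431804 yaw -0.02390991530149555 mid [ 0.54347361 -0.16362029  0.01      ]
block yaw -0.26242081105482623 mid [0.44430098 0.2038032  0.014     ] [0.44473712 0.20279683 0.014     ]
small [[0.61721847 0.15547001 0.012     ]
 [0.59222105 0.17935371 0.012     ]]
```

>>> move_arm([
  [25,-25,0,0.03,-1],
  [25,-25,0,0,-1],
  [25,-25,0,0,-1],
  [25,-25,0,0,-1],
  [25,-25,0,0,-1],
  [25,-25,0,0,-1],
  [25,-25,0,0,-1],
  [25,-25,0,0,-1],
  [25,-25,0,0,-1],
  [25,-25,0,0,-1],
  [25,-25,0,0,-1],
  [19,-25,0,0,-1],
], newtons=40)

```text
time: 1.35
tool_pos: [0.4451, 0.2018, 0.1872]
tool_rot: [-3.142, -0.0, 2.881]
contact_force: [-0.4, 0.1, -0.8]
opening: 0.0917
grip_force: 0.0
```

Run:
```python
from h import *
im,C=shot("wrist","w1");s=monitor.observe();print(s["tool_pos"],s["tool_rot"],s["contact_force"])
cv2.imwrite("pics/w1b.png",cv2.resize(im[:,:,::-1],(800,600)))
c,sn=np.cos(-.26),np.sin(-.26);f=lambda x,y:[.4445+c*x-sn*y,.203+sn*x+c*y,.014]
print((proj([f(0,-.052),f(0,.052)],C)/.7).round(1))
```

```text
[0.44759497 0.19870233 0.18712875] [-3.13988146e+00  2.13745854e-03  2.87956092e+00] [ 3.2034636  -2.79807145 -0.86191649]
[[333.5 263.7]
 [468.5 263.9]]
```

View pics/w1b.png

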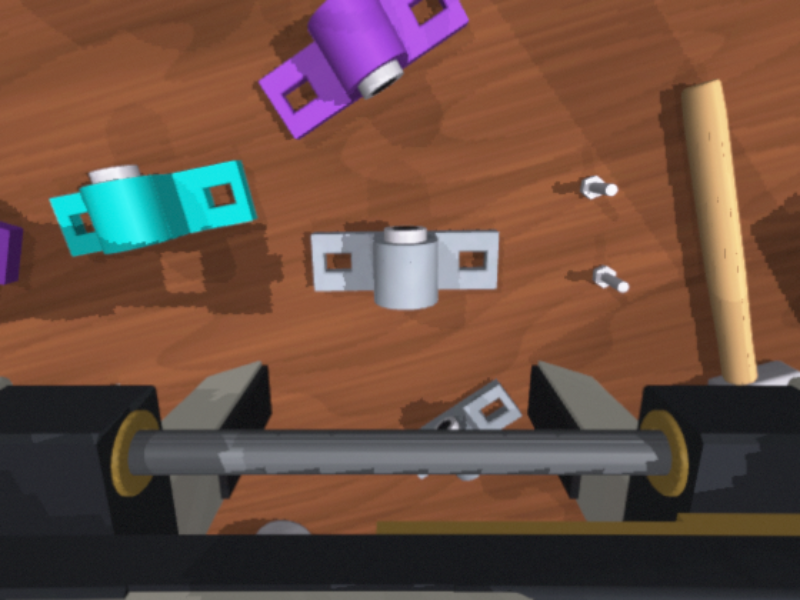

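The wrist view shows the larger grey block with its boss towards the robot. Its slots are at (338,261) and (473,261), and the turquoise and purple look-alikes are off to the side. The arm was still settling when I took this, so I'll re-measure at rest using a contour.

```bash
cat >> h.py <<'E'
def gray_rect(im,C,z,box):
    h=cv2.cvtColor(im,cv2.COLOR_RGB2HSV); x0,y0,x1,y1=box
    m=np.zeros(im.shape[:2],np.uint8); m[y0:y1,x0:x1]=((h[:,:,1]<60)&(h[:,:,2]>90))[y0:y1,x0:x1]*255
    cs,_=cv2.findContours(m,cv2.RETR_CCOMP,cv2.CHAIN_APPROX_NONE); return m,cs
E
python3 - <<'E'
from h import *
im,C=shot("wrist","w2");s=monitor.observe();print(s["tool_pos"],s["tool_rot"],s["contact_force"])
m,cs=gray_rect(im,C,.014,(195,140,370,230))
out=[]
for c in cs:
    a=cv2.contourArea(c)
    if a>60:
        M=cv2.moments(c);p=[M['m10']/a,M['m01']/a];print(a,np.round(p,1),onz([p],.014,C)[0].round(4))
c=max(cs,key=cv2.contourArea)
r=cv2.minAreaRect(c);print(r)
x=c[:,0,0];y=c[:,0,1]
l,rr=x.min(),x.max(); 
for e in(l,rr):
    k=abs(x-e)<=1; print(e,y[k].min(),y[k].max())
E
```

```text
[0.44591695 0.20051439 0.18700863] [-3.14074550e+00  3.96268685e-04  2.87793587e+00] [-0.79781963  0.28658031 -0.61383373]
5852.0 [285.8 181.1] [0.4448 0.2059 0.014 ]
218.0 [239.1 179.8] [0.4303 0.1569 0.014 ]
243.0 [332.7 178.3] [0.455  0.2563 0.014 ]
((285.0, 184.0), (58.0, 132.0), 90.0)
219 160 177
351 158 197
```

>>> move_arm([
  [0,2,-35,0.01,-1],
  [0,0,-40,0,-1],
  [0,0,-40,0,-1],
  [0,0,-30,0,-1],
  [0,0,-20,0,-1],
  [0,0,0,0,-1],
  [0,0,0,0,-1],
])

```text
time: 2.15
tool_pos: [0.4438, 0.2056, 0.0228]
tool_rot: [3.142, -0.0, 2.892]
contact_force: [0.5, -0.3, -0.0]
opening: 0.0915
grip_force: 0.0
```

>>> move_arm([
  [0,0,0,0,1],
  [0,0,0,0,1],
  [0,0,0,0,1],
  [0,0,0,0,1],
  [0,0,0,0,1],
  [0,0,0,0,1],
  [0,0,0,0,1],
  [0,0,0,0,1],
], newtons=50)

```text
time: 2.95
tool_pos: [0.4441, 0.2053, 0.0224]
tool_rot: [3.141, 0.0, 2.892]
contact_force: [1.4, 6.0, -0.1]
opening: 0.0322
grip_force: 2.3
```

Run:
```python
from h import *
im,C=shot("wrist","w3");s=monitor.observe();print({k:np.round(v,4) for k,v in s.items()})
cv2.imwrite("pics/w3b.png",cv2.resize(im[:,:,::-1],(800,600)))
```

```text
{'time': np.float64(3.0), 'qpos': array([ 2.7620e-01,  4.8330e-01,  1.8308e+00,  1.1000e-03,  8.2630e-01,
       -1.0452e+00]), 'qvel': array([-0.0004, -0.0106, -0.0074, -0.0081,  0.0124,  0.0009]), 'joint_efforts': array([-1.46740e+00, -4.10693e+01, -1.58949e+01, -7.52300e-01,
        2.27000e-01, -7.80000e-03]), 'tool_pos': array([0.4444, 0.2056, 0.0226]), 'tool_rot': array([3.1403e+00, 6.0000e-04, 2.8914e+00]), 'contact_force': array([-1.6457,  1.9207,  7.9949]), 'torque': array([ 0.3009,  0.1573, -0.0773]), 'grip_force': np.float64(17.7226), 'opening': np.float64(0.0286)}
```

View pics/w3b.png

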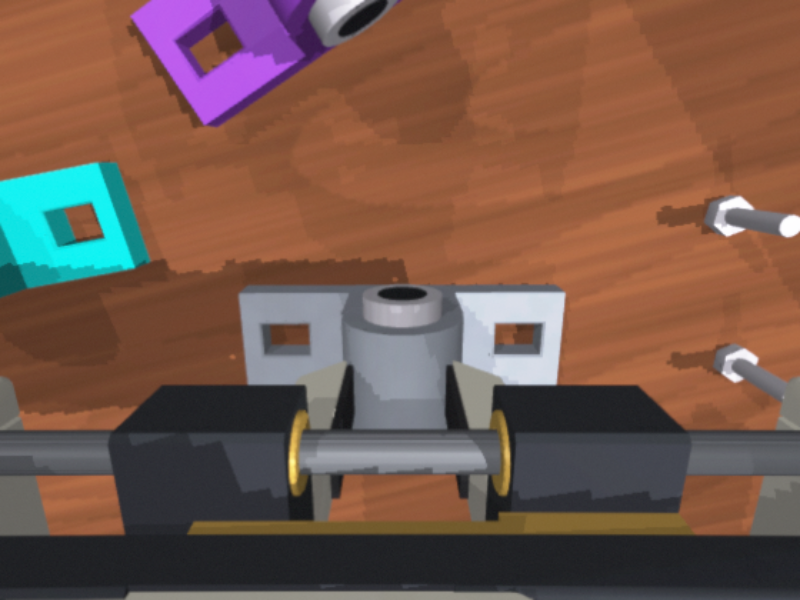

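The fingers straddle the housing, but the opening is narrower than 46 mm, so I'll check the scale and position before lifting.

Run:
```python
from h import *
C=cam("wrist"); s=monitor.observe()
P=onz(np.array([[240,292],[565,292],[286,340],[518,340]])*.7,.014,C);print(P.round(4).tolist(),np.linalg.norm(P[0]-P[1]),np.linalg.norm(P[2]-P[3]))
d=P[3]-P[2];print("yaw",np.arctan2(-d[0],d[1]),P[2:].mean(0))
B=onz(np.array([[402,293]])*.7,.045+.0,C);print("boss@45",B)
t=s["tool_pos"];a=s["tool_rot"][2];y=np.array([np.sin(a),-np.cos(a),0])
for w in(.0143,.023):print((proj([t+y*w,t-y*w,t+y*w+[0,0,.03],t-y*w+[0,0,.03]],C)/.7).round(0).tolist())
```

```text
[[0.4051, 0.1438, 0.014], [0.44, 0.2808, 0.014], [0.4312, 0.1562, 0.014], [0.4569, 0.257, 0.014]] 0.1414244504518353 0.10407216728704026
yaw -0.24947796739666575 [0.44409386 0.20661018 0.014     ]
boss@45 [[0.4146577  0.21380147 0.045     ]]
[[433.0, 348.0], [367.0, 348.0], [439.0, 378.0], [362.0, 378.0]]
[[453.0, 348.0], [347.0, 348.0], [462.0, 378.0], [339.0, 378.0]]
```

>>> move_arm([
  [0,0,0,0,1],
  [0,0,0,0,1],
  [0,0,0,0,1],
])

```text
time: 3.3
tool_pos: [0.4468, 0.2056, 0.028]
tool_rot: [3.138, 0.007, 2.892]
contact_force: [-11.4, -3.9, 57.7]
opening: 0.005
grip_force: 31.6
```

Run:
```python
from h import *
im,C=shot("wrist","w4");s=monitor.observe();print(s["tool_pos"],s["contact_force"],s["grip_force"],s["opening"],s["torque"],s["joint_efforts"])
b,_=shot("side","s4");p=proj([s["tool_pos"]],cam("side"))[0].astype(int);print(p)
b=b[max(p[1]-75,0):p[1]+75,max(p[0]-75,0):p[0]+75]
o=np.zeros((420,800,3),np.uint8);o[:,:400]=cv2.resize(im,(560,420))[:,80:480];o[:400,400:]=cv2.resize(b,(400,400),interpolation=3)
cv2.imwrite("pics/w4b.png",o[:,:,::-1])
```

```text
[0.44703415 0.2056875  0.02830293] [-9.82876152 -1.2591133  52.46639693] 28.743653520941734 0.002003248520619113 [-0.24252963  1.68485165 -0.02169351] [ 6.17864951e-01 -1.78498238e+01 -1.09567085e+01  4.51048175e-01
 -3.49118762e+00 -4.34661051e-03]
[220 192]
```

View pics/w4b.png

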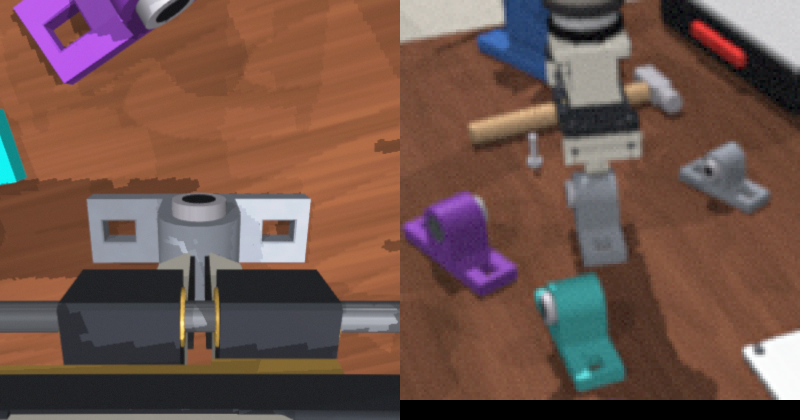

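The fingers closed over the round top, so their real tips sit higher than the reported TCP. Next I'll work out the tip location in the tool frame from the open-finger view w1: inner tip corners at (268,363) and (531,363).

>>> move_arm([
  [0,0,0,0,-1],
  [0,0,0,0,-1],
  [0,0,0,0,-1],
  [0,0,0,0,-1],
  [0,0,0,0,-1],
  [0,0,0,0,-1],
  [0,0,0,0,-1],
  [0,0,0,0,-1],
  [0,0,0,0,-1],
  [0,0,30,0,-1],
  [0,0,30,0,-1],
  [0,0,0,0,-1],
])

```text
time: 4.6
tool_pos: [0.4464, 0.2058, 0.0857]
tool_rot: [3.138, 0.006, 2.892]
contact_force: [0.6, 0.4, 0.5]
opening: 0.0902
grip_force: 0.0
```

Run:
```python
from h import *
c=vision.get_calibration("wrist");M=np.array(c["mount"]);print(M.round(3).tolist())
C=(np.array(c["K"]),c["k1"],M)
for px in [(268,363),(531,363),(268,405),(531,405)]:
    o,v=ray([np.array(px)*.7],C);v=v[0]
    for Y in(-.046,.046):
        t=(Y-o[1])/v[1]
        if t>0: print(px,(o+t*v).round(4))
print((proj([[0,.046,0],[0,-.046,0],[.0095,.046,0],[-.0095,.046,0]],C)/.7).round())
im,Cw=shot("wrist","w5");s=monitor.observe();print(s["tool_pos"],s["contact_force"],s["opening"])
a,_=shot("side","s5");b,_=shot("scene","n5")
o=[]
for n,i in(("side",a),("scene",b)):
    p=proj([s["tool_pos"]],cam(n))[0].astype(int);print(n,p)
    o.append(cv2.resize(i[p[1]-60:p[1]+50,p[0]-55:p[0]+55],(400,400),interpolation=3))
cv2.imwrite("pics/w5b.png",np.hstack(o)[:,:,::-1])
```

```text
[[0.001, 0.957, 0.289, 0.078], [1.0, -0.001, -0.0, -0.001], [-0.0, 0.289, -0.957, -0.198], [0.0, 0.0, 0.0, 1.0]]
(268, 363) [ 0.0105 -0.046  -0.0403]
(531, 363) [ 0.0095  0.046  -0.0379]
(268, 405) [-0.0035 -0.046  -0.0444]
(531, 405) [-0.0046  0.046  -0.0421]
[[507. 348.]
 [294. 348.]
 [508. 328.]
 [505. 369.]]
[0.44527901 0.20544549 0.08393008] [ 0.24810453 -0.86065975 -0.31056113] 0.09143090295889078
side [218 176]
scene [291 137]
```

View pics/w5b.png

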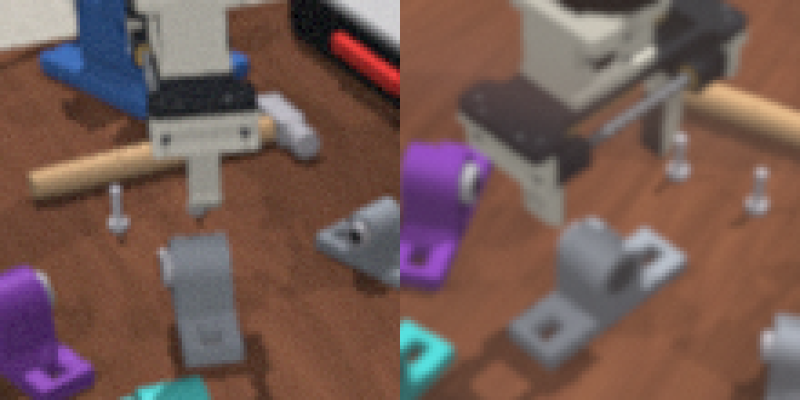

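The close views show the fingertips well short of the reported TCP. The tip corners solve to tool z ≈ -39 mm, which matches the first contact at 31 mm opening on the round top. I'll use that offset and check the clearance of the gripper body.

Run:
```python
from h import *
s=monitor.observe();t=s["tool_pos"];a=s["tool_rot"][2];y=np.array([np.sin(a),-np.cos(a),0])
k=110/400
for n,p0,px in(("side",(218,176),[(203,208),(203,152),(150,148),(258,150)]),("scene",(291,137),[(145,220),(142,185)])):
    C=cam(n);q=[[p0[0]-55+(x+.5)*k-.5,p0[1]-60+(v+.5)*k-.5] for x,v in px]
    for w in(.046,.065):
        o,v=ray(q,C);f=t-y*w;tt=((f-o)@y)/(v@y);P=o+v*tt[:,None];print(n,w,(P-t).round(4).tolist())
im=cv2.imread("pics/w5.png")[:,:,::-1]
m,cs=gray_rect(np.ascontiguousarray(im),None,0,(100,100,460,262))
for c in cs:
    A=cv2.contourArea(c)
    if A>150:print(A,cv2.boundingRect(c))
```

```text
side 0.046 [[-0.0136, -0.044, 0.0401], [-0.0112, -0.0446, 0.0861], [-0.0471, -0.0355, 0.0931], [0.0271, -0.0544, 0.0835]]
side 0.065 [[-0.02, -0.062, 0.0513], [-0.0176, -0.0626, 0.0964], [-0.0529, -0.0536, 0.1033], [0.0199, -0.0722, 0.0939]]
scene 0.046 [[-0.0188, -0.0427, 0.0298], [-0.0214, -0.042, 0.0601]]
scene 0.065 [[-0.004, -0.0661, 0.0574], [-0.0065, -0.0654, 0.0866]]
10807.5 (189, 176, 179, 84)
397.5 (329, 198, 27, 18)
417.5 (201, 198, 28, 19)
203.0 (445, 128, 15, 22)
```

>>> move_arm([
  [0,1,-30,0,-1],
  [0,0,-30,0,-1],
  [0,0,-15,0,-1],
  [0,0,-7,0,-1],
  [0,0,-4,0,-1],
  [0,0,-4,0,-1],
  [0,0,-3,0,-1],
  [0,0,0,0,-1],
  [0,0,0,0,-1],
])

```text
time: 5.65
tool_pos: [0.4443, 0.2062, -0.0102]
tool_rot: [3.141, 0.001, 2.892]
contact_force: [0.7, 0.3, 0.6]
opening: 0.092
grip_force: 0.0
```

>>> move_arm([
  [0,0,0,0,1],
  [0,0,0,0,1],
  [0,0,0,0,1],
  [0,0,0,0,1],
  [0,0,0,0,1],
  [0,0,0,0,1],
  [0,0,0,0,1],
  [0,0,0,0,1],
  [0,0,0,0,1],
  [0,0,0,0,1],
], newtons=55)

```text
time: 6.65
tool_pos: [0.444, 0.2061, -0.0106]
tool_rot: [3.142, -0.0, 2.892]
contact_force: [-1.0, -0.7, 0.9]
opening: 0.0454
grip_force: 55.0
```

Gripped at 45.4 mm, as expected for the 46 mm housing. Next I'll lift, carry the block over the jig just past the holes, and look.

>>> move_arm([
  [0,0,10,0,1],
  [0,0,30,0,1],
  [0,0,40,0,1],
  [0,0,20,0,1],
  [10,-20,0,0.02,1],
  [14,-34,0,0.03,1],
  [14,-34,0,0.03,1],
  [14,-34,0,0.03,1],
  [14,-34,0,0.03,1],
  [14,-34,0,0.03,1],
  [14,-34,0,0.02,1],
  [14,-34,0,0.02,1],
])

```text
time: 7.85
tool_pos: [0.5516, -0.0531, 0.0892]
tool_rot: [3.141, -0.002, 3.102]
contact_force: [0.8, 0.3, -5.5]
opening: 0.0457
grip_force: 55.0
```

>>> move_arm([
  [14,-34,0,0.016,1],
  [14,-34,0,0,1],
  [14,-30,0,0,1],
  [10,-10,0,0,1],
  [6,-5,0,0,1],
  [0,0,0,0,1],
  [0,0,0,0,1],
  [0,0,0,0,1],
])

```text
time: 8.65
tool_pos: [0.6094, -0.1636, 0.0894]
tool_rot: [3.141, -0.001, 3.119]
contact_force: [-0.6, -0.3, -6.6]
opening: 0.0457
grip_force: 55.0
```

Run:
```python
from h import *
im,C=shot("wrist","w6");s=monitor.observe();print(s["tool_pos"],s["tool_rot"],s["contact_force"],s["opening"])
cv2.imwrite("pics/w6b.png",cv2.resize(im[:,:,::-1],(800,600)))
H=[[.5447,-.1117,.01],[.5422,-.2156,.01]];print((proj(H,C)/.7).round(1))
t=s["tool_pos"];print((proj([t+[0,.052,.0106+.014-0],t+[0,-.052,.0246]],C)/.7).round(1))
```

```text
[ 0.60955283 -0.16376607  0.08949222] [ 3.14113274e+00 -6.36882428e-04  3.11895034e+00] [ 0.69272246  0.21180303 -5.65303858] 0.04570005715785152
[[491.9 183.1]
 [302.3 182.6]]
[[535.6 370.1]
 [264.7 375.5]]
```

View pics/w6b.png

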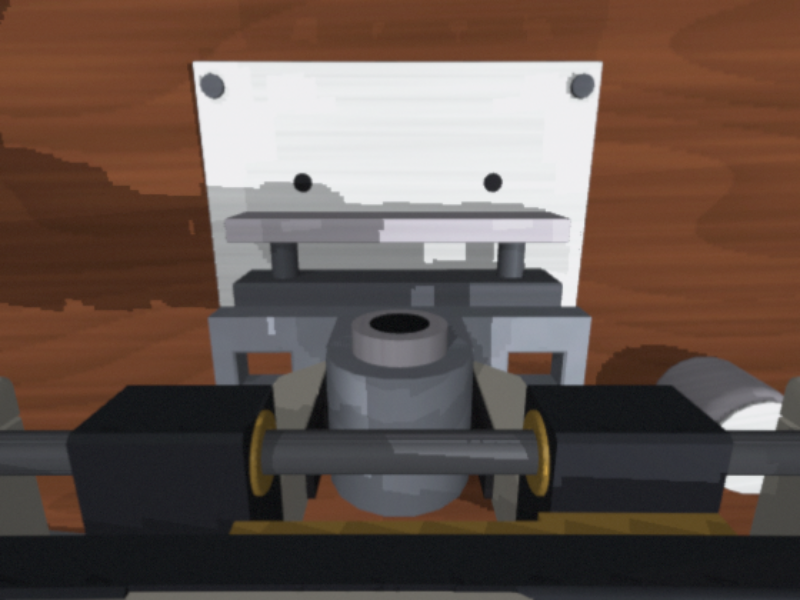

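The wrist view shows the holes at (303,182) and (493,182), within 1 px of the prediction. The slots at (264,362) and (536,362) are as expected for a centred, parallel grip. I'll back off in front of the fence and lower.

>>> move_arm([
  [-20,0,0,0,1],
  [-30,0,0,0,1],
  [-25,0,0,0,1],
  [-7,0,0,-0.001,1],
  [0,0,-20,0,1],
  [0,0,-30,0,1],
  [0,0,-20,0,1],
  [0,0,-10,0,1],
  [0,0,-4,0,1],
  [0,0,-2,0,1],
  [0,0,0,0,1],
  [0,0,0,0,1],
])

```text
time: 9.9
tool_pos: [0.5287, -0.1651, 0.0044]
tool_rot: [-3.141, 0.002, 3.117]
contact_force: [0.0, 0.3, -6.3]
opening: 0.0456
grip_force: 55.0
```

Run:
```python
from h import *
im,C=shot("wrist","w7");s=monitor.observe();print(s["tool_pos"],s["tool_rot"],s["contact_force"],s["torque"],s["opening"])
```

```text
[ 0.52862991 -0.16511811  0.00430704] [-3.14100880e+00  1.56901818e-03  3.11684140e+00] [-0.13082291  0.13113416 -6.44087676] [0.0741186  0.00544229 0.04274684] 0.045861463846942147
```

>>> move_arm([
  [0,1.5,-2,0,1],
  [0,0,-2,0,1],
  [0,0,0,0,1],
  [0,0,0,0,1],
  [0,0,0,0,1],
])

```text
time: 10.45
tool_pos: [0.5281, -0.1634, -0.0005]
tool_rot: [3.141, 0.0, 3.117]
contact_force: [0.5, 0.8, -5.5]
opening: 0.0456
grip_force: 55.0
```

>>> move_arm([
  [0,0,-0.6,0,1],
  [0,0,0,0,1],
  [0,0,0,0,1],
  [0,0,0,0,1],
])

```text
time: 10.85
tool_pos: [0.5281, -0.1634, -0.0006]
tool_rot: [-3.142, 0.0, 3.117]
contact_force: [-3.3, 2.9, 5.3]
opening: 0.0458
grip_force: 55.0
```

>>> move_arm([
  [0,0,-0.6,0,1],
  [0,0,0,0,1],
  [0,0,0,0,1],
  [0,0,0,0,1],
])

```text
time: 11.25
tool_pos: [0.5282, -0.1634, -0.0006]
tool_rot: [-3.141, 0.001, 3.117]
contact_force: [-4.2, 3.5, 12.0]
opening: 0.0459
grip_force: 55.0
```

>>> move_arm([
  [0,0,0.6,0,1],
  [2,0,0,0,1],
  [2,0,0,0,1],
  [2,0,0,0,1],
  [1,0,0,0,1],
  [0,0,0,0,1],
  [0,0,0,0,1],
])

```text
time: 11.95
tool_pos: [0.5319, -0.1633, -0.0004]
tool_rot: [3.141, -0.006, 3.117]
contact_force: [-13.9, 1.1, 16.5]
opening: 0.0455
grip_force: 55.0
```

>>> move_arm([
  [1,0,0,0,1],
  [1,0,0,0,1],
  [1,0,0,0,1],
  [1,0,0,0,1],
  [0,0,0,0,1],
  [0,0,0,0,1],
])

```text
time: 12.55
tool_pos: [0.5356, -0.1633, -0.0004]
tool_rot: [3.141, -0.006, 3.117]
contact_force: [-16.1, 0.5, 16.8]
opening: 0.0459
grip_force: 55.0
```

>>> move_arm([
  [1,0,0,0,1],
  [1,0,0,0,1],
  [1,0,0,0,1],
  [0,0,0,0,1],
  [0,0,0,0,1],
  [0,0,0,0,1],
])

```text
time: 13.15
tool_pos: [0.538, -0.1633, -0.0004]
tool_rot: [3.141, -0.008, 3.117]
contact_force: [-17.9, 0.0, 19.3]
opening: 0.0455
grip_force: 55.0
```

>>> move_arm([
  [0,0,0.6,0,1],
  [0,0,0.6,0,1],
  [0,0,0,0,1],
  [0,0,0,0,1],
])

```text
time: 13.55
tool_pos: [0.5391, -0.1634, -0.0004]
tool_rot: [3.141, -0.006, 3.117]
contact_force: [-10.3, 0.6, 5.7]
opening: 0.0456
grip_force: 55.0
```

>>> move_arm([
  [0,0,0.4,0,1],
  [1,0,0,0,1],
  [1,0,0,0,1],
  [1,0,0,0,1],
  [0,0,0,0,1],
  [0,0,0,0,1],
  [0,0,0,0,1],
])

```text
time: 14.25
tool_pos: [0.5409, -0.1634, -0.0004]
tool_rot: [3.141, -0.008, 3.117]
contact_force: [-14.3, -1.4, 6.0]
opening: 0.0457
grip_force: 55.0
```

Run:
```python
from h import *
im,C=shot("wrist","w8");s=monitor.observe();print(s["tool_pos"],s["tool_rot"],s["contact_force"],s["torque"],s["opening"])
cv2.imwrite("pics/w8b.png",cv2.resize(im[:,:,::-1],(800,600)))
b=s["tool_pos"].copy();b[2]=.024
print((proj([b+[0,.052,0],b-[0,.052,0]],C)/.7).round(1))
H=np.array([[.5447,-.1117,.01],[.5422,-.2156,.01]]);print((proj(H,C)/.7).round(1))
```

```text
[ 5.40875927e-01 -1.63381112e-01 -3.73465498e-04] [ 3.14068078 -0.00839798  3.11729513] [-13.18891684  -1.34278401   6.15903826] [-0.53565673  2.30677603 -0.01371265] 0.04536961626384286
[[535.8 368.7]
 [265.3 374.6]]
[[525.4 363.6]
 [273.9 363.5]]
```

View pics/w8b.png

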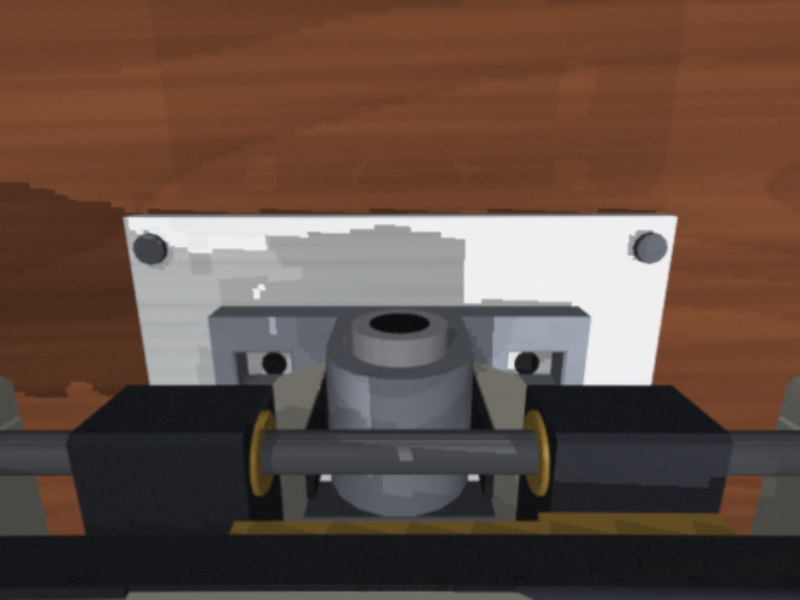

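The wrist view shows the slots around holes at (274,363) and (526,363), symmetric side to side, with the foot's front edge flat at rows 308–316. I'll check the x offset of the block in the grip.

Run:
```python
from h import *
s=monitor.observe();C=cam("wrist",s);t=s["tool_pos"]
im=cv2.imread("pics/w8.png");g=cv2.cvtColor(im,cv2.COLOR_BGR2GRAY)
for x in(160,165,400): print(x,g[208:262,x].tolist())
c,sn=np.cos(-.024),np.sin(-.024)
f=lambda x,y,z:[t[0]+c*x-sn*y,t[1]+sn*x+c*y,z]
print("front top/bottom edge rows(560px)",proj([f(-.022,-.06,.024),f(-.022,-.06,.010),f(-.022,.06,.024)],C).round(1).tolist())
print("slot front/back top",proj([f(-.0075,-.06,.024),f(.0075,-.06,.024),f(-.0075,-.06,.01)],C).round(1).tolist())
print("left/right foot",proj([f(-.022,-.071,.024),f(-.022,.071,.024)],C).round(1).tolist())
```

```text
160 [163, 162, 162, 159, 155, 150, 104, 73, 70, 70, 72, 71, 69, 80, 102, 109, 109, 111, 111, 112, 109, 111, 111, 112, 111, 110, 111, 110, 111, 111, 112, 114, 113, 112, 113, 115, 114, 112, 110, 112, 112, 112, 112, 112, 110, 110, 110, 110, 111, 111, 112, 112, 112, 112]
165 [162, 162, 161, 158, 156, 149, 103, 75, 69, 70, 70, 71, 70, 79, 102, 109, 112, 110, 110, 111, 111, 111, 110, 111, 111, 111, 111, 111, 110, 109, 110, 109, 112, 112, 111, 110, 110, 101, 79, 61, 57, 62, 64, 66, 69, 73, 76, 79, 79, 83, 83, 86, 89, 89]
400 [239, 239, 236, 207, 224, 229, 150, 80, 68, 69, 70, 69, 74, 111, 153, 165, 166, 164, 163, 163, 164, 164, 163, 163, 164, 164, 162, 164, 163, 163, 165, 165, 164, 165, 164, 165, 166, 165, 166, 165, 167, 166, 165, 163, 164, 165, 164, 163, 164, 163, 162, 161, 161, 162]
front top/bottom edge rows(560px) [[167.2, 221.8], [174.9, 214.4], [393.3, 222.0]]
slot front/back top [[169.6, 247.3], [172.0, 272.6], [177.0, 238.4]]
left/right foot [[146.4, 221.8], [414.0, 222.0]]
```

>>> move_arm([
  [1,0,0,0,1],
  [1,0,0,0,1],
  [1,0,0,0,1],
  [0.5,0,0,0,1],
  [0,0,0,0,1],
  [0,0,0,0,1],
  [0,0,0,0,1],
])

```text
time: 15.0
tool_pos: [0.5429, -0.1634, -0.0003]
tool_rot: [3.14, -0.011, 3.117]
contact_force: [-18.7, -3.4, 9.7]
opening: 0.0457
grip_force: 55.0
```

>>> move_arm([
  [0,0,0.4,0,1],
  [0,0,0.3,0,1],
  [0,0,0,0,1],
  [0,0,0,0,1],
  [0,0,0,0,1],
])

```text
time: 15.5
tool_pos: [0.5432, -0.1634, -0.0003]
tool_rot: [3.14, -0.011, 3.117]
contact_force: [-15.9, -3.3, 4.2]
opening: 0.0458
grip_force: 55.0
```

>>> move_arm([
  [0.7,0,0,0,1],
  [0,0,0,0,1],
  [0,0,0,0,1],
  [-0.4,0,0,0,1],
  [-0.4,0,-0.3,0,1],
  [0,0,0,0,1],
  [0,0,0,0,1],
  [0,0,0,0,1],
])

```text
time: 16.3
tool_pos: [0.5436, -0.1634, -0.0004]
tool_rot: [3.141, -0.01, 3.117]
contact_force: [-14.9, -2.2, 6.0]
opening: 0.0454
grip_force: 55.0
```

Run:
```python
from h import *
im,C=shot("wrist","w9");s=monitor.observe();print(s["tool_pos"],s["tool_rot"],s["contact_force"],s["torque"],s["opening"])
g=cv2.cvtColor(im,cv2.COLOR_RGB2GRAY)
for x in(160,165,400): print(x,g[208:262,x].tolist())
t=s["tool_pos"];f=lambda x,y,z:[t[0]+x+.024*y,t[1]-.024*x+y,z]
print(proj([f(-.022,-.06,.024),f(-.022,-.06,.010),f(-.0075,-.06,.024),f(-.0075,-.06,.01),f(0,-.052,.01),f(0,.052,.01)],C).round(1).tolist())
for x0,x1 in((170,206),(355,391)):
    m=(g[240:268,x0:x1]<40).astype(np.uint8);n,l,st,ce=cv2.connectedComponentsWithStats(m)
    print([(st[i,4],(ce[i]+[x0,240]).round(1)) for i in range(1,n) if st[i,4]>15])
```

```text
[ 5.43554186e-01 -1.63390117e-01 -3.61680311e-04] [ 3.14046431 -0.00995983  3.11726167] [-14.95608983  -2.24618406   5.69883125] [-0.67204293  2.51625137 -0.04713484] 0.04559212889494644
160 [153, 154, 155, 157, 158, 155, 103, 72, 66, 70, 69, 70, 70, 81, 100, 108, 110, 109, 109, 110, 109, 109, 110, 108, 109, 109, 109, 110, 109, 110, 110, 111, 113, 112, 112, 112, 110, 112, 111, 110, 111, 110, 109, 110, 108, 109, 109, 109, 110, 109, 110, 111, 111, 112]
165 [153, 154, 154, 158, 159, 153, 105, 74, 68, 70, 70, 68, 70, 79, 101, 109, 110, 110, 110, 109, 109, 108, 109, 108, 108, 108, 110, 109, 108, 109, 109, 109, 110, 110, 109, 110, 107, 101, 77, 57, 57, 61, 64, 62, 62, 68, 75, 79, 78, 80, 81, 85, 86, 88]
400 [238, 238, 237, 238, 237, 229, 148, 80, 67, 67, 69, 67, 73, 110, 151, 163, 163, 163, 164, 162, 162, 162, 162, 162, 160, 160, 160, 161, 162, 161, 163, 162, 163, 161, 162, 164, 163, 163, 162, 163, 166, 163, 164, 162, 163, 161, 161, 161, 160, 161, 161, 158, 161, 160]
[[167.3, 221.8], [174.9, 214.4], [169.7, 247.3], [177.0, 238.3], [191.7, 250.3], [368.6, 250.4]]
[(np.int32(143), array([191.3, 251.3]))]
[(np.int32(115), array([368.9, 251.3]))]
```

>>> move_arm([
  [0.6,0,0,0,1],
  [0.4,0,0,0,1],
  [0,0,0,0,1],
  [0,0,0,0,1],
  [-0.5,0,0,0,1],
  [-0.3,0,0,0,1],
  [0,0,0,0,1],
  [0,0,0,0,1],
  [0,0,0,0,1],
])

```text
time: 17.25
tool_pos: [0.5436, -0.1634, -0.0004]
tool_rot: [3.14, -0.01, 3.117]
contact_force: [-16.4, -2.1, 5.4]
opening: 0.0457
grip_force: 55.0
```

>>> move_arm([
  [0.4,0,0.3,0,1],
  [0,0,0.2,0,1],
  [0,0,0,0,1],
  [0,0,0,0,1],
  [0,0,0,0,1],
  [0,0,0,0,1],
])

```text
time: 17.85
tool_pos: [0.5436, -0.1634, -0.0003]
tool_rot: [3.14, -0.011, 3.117]
contact_force: [-15.0, -2.0, 2.9]
opening: 0.0453
grip_force: 55.0
```

The fence force works out at about 10 N: 15 N at the wrist, less roughly 5 N of plate friction. The slots are centred to within about 0.7 mm. Now I'll hold.

>>> move_arm([
  [0,0,0,0,1],
  [0,0,0,0,1],
  [0,0,0,0,1],
  [0,0,0,0,1],
  [0,0,0,0,1],
  [0,0,0,0,1],
  [0,0,0,0,1],
  [0,0,0,0,1],
  [0,0,0,0,1],
  [0,0,0,0,1],
  [0,0,0,0,1],
  [0,0,0,0,1],
])

```text
time: 19.05
tool_pos: [0.5436, -0.1634, -0.0003]
tool_rot: [3.14, -0.011, 3.117]
contact_force: [-14.4, -2.4, 2.8]
opening: 0.0463
grip_force: 55.0
```

>>> move_arm([
  [0,0,0,0,1],
  [0,0,0,0,1],
  [0,0,0,0,1],
  [0,0,0,0,1],
  [0,0,0,0,1],
  [0,0,0,0,1],
  [0,0,0,0,1],
  [0,0,0,0,1],
  [0,0,0,0,1],
  [0,0,0,0,1],
  [0,0,0,0,1],
  [0,0,0,0,1],
])

```text
time: 20.25
tool_pos: [0.5436, -0.1634, -0.0003]
tool_rot: [3.14, -0.011, 3.117]
contact_force: [-15.6, -3.1, 2.9]
opening: 0.0455
grip_force: 55.0
```

Run:
```python
from h import *
im,C=shot("wrist","w10");s=monitor.observe();print(s["tool_pos"],s["contact_force"])
a,_=shot("scene","n10");p=proj([[.55,-.164,.03]],cam("scene"))[0].astype(int)
b,_=shot("side","s10");q=proj([[.55,-.164,.03]],cam("side"))[0].astype(int)
o=[cv2.resize(i[r[1]-65:r[1]+65,r[0]-65:r[0]+65],(400,400),interpolation=3) for i,r in((a,p),(b,q))]
cv2.imwrite("pics/f.png",np.hstack(o)[:,:,::-1])
```

```text
[ 5.43621456e-01 -1.63416897e-01 -2.80851583e-04] [-14.2228828   -3.14914529   2.91113764]
```

View pics/f.png

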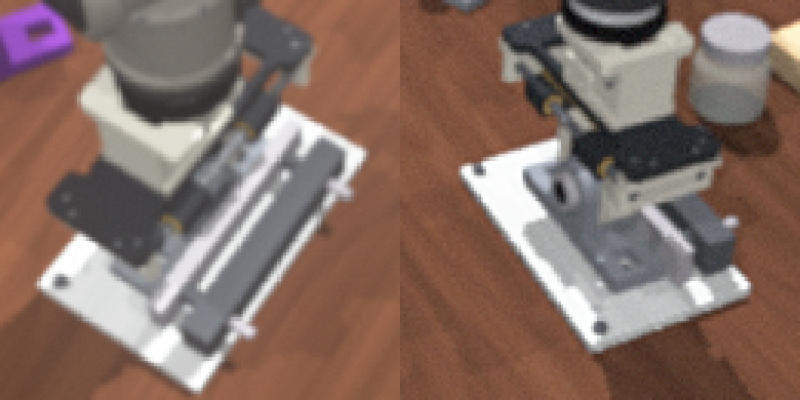

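Both views show the block flat on the plate and square against the fence, which is pushed about half way in. The hole is visible in the near slot, around (625,262), and the guide rods stick out behind. I'll hold a little longer, then hand in.

>>> move_arm([
  [0,0,0,0,1],
  [0,0,0,0,1],
  [0,0,0,0,1],
  [0,0,0,0,1],
  [0,0,0,0,1],
  [0,0,0,0,1],
  [0,0,0,0,1],
  [0,0,0,0,1],
  [0,0,0,0,1],
  [0,0,0,0,1],
  [0,0,0,0,1],
  [0,0,0,0,1],
])

```text
time: 21.6
tool_pos: [0.5436, -0.1634, -0.0003]
tool_rot: [3.14, -0.011, 3.117]
contact_force: [-16.0, -2.4, 2.8]
opening: 0.0455
grip_force: 55.0
```

>>> move_arm([
  [0,0,0,0,1],
  [0,0,0,0,1],
  [0,0,0,0,1],
  [0,0,0,0,1],
  [0,0,0,0,1],
  [0,0,0,0,1],
  [0,0,0,0,1],
  [0,0,0,0,1],
  [0,0,0,0,1],
  [0,0,0,0,1],
  [0,0,0,0,1],
  [0,0,0,0,1],
])

```text
time: 22.8
tool_pos: [0.5436, -0.1634, -0.0003]
tool_rot: [3.14, -0.011, 3.117]
contact_force: [-14.3, -3.0, 2.4]
opening: 0.0454
grip_force: 55.0
```

```bash
python3 -c "
from h import *
s=monitor.observe();print(s['time'],s['tool_pos'],s['contact_force'],s['grip_force']);print(workorder.hand_in())"
```

```text
22.8 [ 5.43598359e-01 -1.63403013e-01 -3.12443951e-04] [-14.2892833   -3.00281375   2.44630856] 55.00130206346512
the job is handed in; nothing more can be done
None
```

Handed in at 22.8 s: the larger block is against the fence with its slots over the holes (within about 1 mm), pushed in an estimated 6.5 mm (about 10 N), held steady for about 5 s and still gripped and pressed; the first grasp slipped off the round top (fingertips about 39 mm short of the reported TCP, up to about 58 N at the wrist) and was redone lower, and the tool leans about 0.6°.

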